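# Refill the jar rack under the bench lamp

## Robot

A 7-joint arm with a two-finger parallel gripper is mounted at the origin on the work surface. World frame = base frame: x ahead of the robot, y to its left, z up, the work surface at z = 0. Lengths are in m, angles in rad, forces in N, time in s.
With the tool pointing down it reaches from about 0.425 to 0.925 m from the base axis. Payload 6.8 kg.
Tool frame: the origin (TCP) lies midway between the tips of the shut fingers; the grasp point (between the pads) lies 19 mm behind it (bot.pinch_z is the distance from the TCP to the grasp point, in m); z points along the fingers, y is the line along which they close (so a half turn about z gives the same grasp; the last joint's range is limited). The gripper opens to 85 mm and grips with 20 to 120 N. Pads are 22 mm wide; open, the fingers measure 114 mm over their backs; the gripper's body (76 mm by 85 mm) begins 54 mm behind the grasp point. The pads swing forward as they close: fully open they stand 13 mm farther back than shut.
Start: joints at [1.185, 0.477, 0.022, 1.555, -0.011, 1.109, -0.083], TCP at [0.185, -0.649, 0.231] pointing down, gripper open.
Joint ranges: [-2.96, 2.96], [-0.34, 2.1], [-1.41, 1.46], [0.24, 2.44], [-1.37, 4.51], [0.17, 1.92], [-2.96, 2.96]. Speed limits (rad/s): [2.39, 2.39, 3.14, 3.14, 3.14, 3.14, 3.14].

## Interface

Orientations are given as a unit quaternion [w, x, y, z].
In Python, from station import bot, imaging gives the robot as it stands. The module is installed in compiled form; this text tells all that it offers.
- The arm moves only by the tool carry_out, never from a script. Its argument "targets" is a list of rows, each a list of 5 numbers: the shift along the tool's x, y, z in cm, then the turn about the tool's z in degrees, then the opening, from -1 (shut) to 1 (fully open). In form: [[x, y, z, yaw, gripper], ...]. A call has 1 to 12 rows; each row shifts and turns the commanded pose from where the row before left it, along the tool's axes as they then stand; what a row does not reach is not made up. A row lasts 1/10 s, in which the tool goes at most 50 mm and 8.59 degrees, less where a joint would pass 70% of its speed; a pose out of reach is approached as far as the arm can. A call is refused whole if a number of a shift passes 5 or a number of a turn 8.59, either way. A call with a gripper value outside its range is refused whole. The fingers move at their own pace and stop on an object; "force" is the grip in N (left out, the last holds). Time passes only in rows, so rows that do not move let the fingers close. It gives the time, the measured TCP pose, the force, the opening and the grip force at its end, in the units of the state.
- bot.get_obs(): the state, without advancing time (a new reading comes with each control period).
- imaging.read_camera(name): name is "scene" or "top" or "wrist"; returns the picture (480x640x3 uint8, red, green, blue); there is no depth.
- imaging.calibration(name): a dict with "fx", "fy", "cx", "cy" (pixels), "extrinsics" (4x4, takes a point from world to camera coordinates). Camera axes: x right, y up, looking along -z (the intrinsics and any distortion apply to the point x, -y, -z); pixel columns grow to the right and rows downward; lengths in m; the calibration is good to about 2 mm. A picture is of the moment at which its call begins: read the wrist's pose just before it. calibration takes no time and is no camera call; for the wrist camera it gives the pose at the moment of the call.
- bot.hand_in(): hands the job in; it is judged then, once.
The state is a dict: "t": time; "q": joint angles; "joint_vel": joint speeds; "joint_torque": joint torques, N m; "eef_pos": TCP position; "tool_rot": TCP orientation; "contact_force": force on the tool from outside, world axes, zero at the start; "torque": the same for the moment, N m; "gripper_width": opening from 0.0 (shut) to 1.0 (fully open); "grasp_force": force on a finger pad.
Only numpy, scipy, OpenCV 4.12 (cv2) and the standard library are available. Lean on these libraries where they do the work, as an engineer would, in place of code of your own. Each camera call takes 0.05 s, during which the arm holds its last target. There are 200 camera calls.

## Task

The sloped jar rack under the lamp bar has two empty pockets. Take the two small jars that stand loose on the bench and put one in each empty pocket, lid up and sitting fully down on the pocket floor, then let go. Leave the jars already in the rack, the wide tin, the hammer and the file tray where they are.

Things in the scene. Friction and masses are not known exactly. Their poses are not given: they have to be found in the camera images.
- rack: Fixed rack, 430 mm along its y; plank rises away from the robot at 25 deg. Origin on the bench under the row's middle, z up; pocket origins at x = 0, z = 55 mm. A fixed 12 mm lamp bar along y at x = 12, z = 192 mm, on posts at y = -205 and 205 mm, blocks a vertical gripper; a gripper square to the slope passes on its robot side (bar axis 69 mm up-slope of the pocket centres).
- pocket_1: One of five like wooden pockets in a row, 70 mm apart, numbered in no order; two are empty. Inside 48 x 48 mm, floor 6 mm thick, walls 6 mm thick, 22 mm tall overall. Origin: centre of its underside; z square to the slope, 25 deg from vertical towards the robot; x up the slope, y along the row. A jar in it stands on the floor along this z, its origin at z = 6 mm.
- pocket_2: One of five like wooden pockets in a row, 70 mm apart, numbered in no order; two are empty. Inside 48 x 48 mm, floor 6 mm thick, walls 6 mm thick, 22 mm tall overall. Origin: centre of its underside; z square to the slope, 25 deg from vertical towards the robot; x up the slope, y along the row. A jar in it stands on the floor along this z, its origin at z = 6 mm.
- pocket_3: One of five like wooden pockets in a row, 70 mm apart, numbered in no order; two are empty. Inside 48 x 48 mm, floor 6 mm thick, walls 6 mm thick, 22 mm tall overall. Origin: centre of its underside; z square to the slope, 25 deg from vertical towards the robot; x up the slope, y along the row. A jar in it stands on the floor along this z, its origin at z = 6 mm.
- pocket_4: One of five like wooden pockets in a row, 70 mm apart, numbered in no order; two are empty. Inside 48 x 48 mm, floor 6 mm thick, walls 6 mm thick, 22 mm tall overall. Origin: centre of its underside; z square to the slope, 25 deg from vertical towards the robot; x up the slope, y along the row. A jar in it stands on the floor along this z, its origin at z = 6 mm.
- pocket_5: One of five like wooden pockets in a row, 70 mm apart, numbered in no order; two are empty. Inside 48 x 48 mm, floor 6 mm thick, walls 6 mm thick, 22 mm tall overall. Origin: centre of its underside; z square to the slope, 25 deg from vertical towards the robot; x up the slope, y along the row. A jar in it stands on the floor along this z, its origin at z = 6 mm.
- jar_1: Screw-lid jar, 40 mm in diameter all the way up, 60 mm tall (white body, aluminium lid), 50 to 100 g, bottom-heavy (mass centre about 20 mm up). One of five alike: three stand in rack pockets, two loose and upright on the bench. Origin at the centre of its underside, z along its axis towards the lid.
- jar_2: Screw-lid jar, 40 mm in diameter all the way up, 60 mm tall (white body, aluminium lid), 50 to 100 g, bottom-heavy (mass centre about 20 mm up). One of five alike: three stand in rack pockets, two loose and upright on the bench. Origin at the centre of its underside, z along its axis towards the lid.
- jar_3: Screw-lid jar, 40 mm in diameter all the way up, 60 mm tall (white body, aluminium lid), 50 to 100 g, bottom-heavy (mass centre about 20 mm up). One of five alike: three stand in rack pockets, two loose and upright on the bench. Origin at the centre of its underside, z along its axis towards the lid.
- jar_4: Screw-lid jar, 40 mm in diameter all the way up, 60 mm tall (white body, aluminium lid), 50 to 100 g, bottom-heavy (mass centre about 20 mm up). One of five alike: three stand in rack pockets, two loose and upright on the bench. Origin at the centre of its underside, z along its axis towards the lid.
- jar_5: Screw-lid jar, 40 mm in diameter all the way up, 60 mm tall (white body, aluminium lid), 50 to 100 g, bottom-heavy (mass centre about 20 mm up). One of five alike: three stand in rack pockets, two loose and upright on the bench. Origin at the centre of its underside, z along its axis towards the lid.
- tin: Bystander: wide low round aluminium tin, 54 mm in diameter, 36 mm tall, too wide for a pocket, standing on the bench near the loose jars. Origin at the centre of its underside.
- hammer: Bystander: hammer 240 mm long lying on the bench to the left of the rack (+y). Origin at the middle of its length, x along the handle towards the head.
- file_tray: Bystander: white open tray of files, 220 x 110 x 25 mm, on the bench to the right of the rack (-y). Origin at the centre of its underside.
Things that resemble listed ones, but are neither listed nor needed, are in the scene too. What is shaped like the jar_3 but red or yellow is not meant.

How it is judged:
At the end, for the whole second after the job is handed in: Both loose jars are at rest in pockets, lid up, underside within 4 mm of the pocket floor, within 7 mm of its centre each way, axis within 0.12 rad of square to the slope; the three jars already in the rack are still seated alike in their own pockets (((x of jar_1 in the frame of pocket_1 between -0.007 and 0.007 m and y of jar_1 in the frame of pocket_1 between -0.007 and 0.007 m and z of jar_1 in the frame of pocket_1 between 0.003 and 0.01 m and angle between the z axis of jar_1 and the z axis of pocket_1, either way round below 0.12 rad) or (x of jar_1 in the frame of pocket_2 between -0.007 and 0.007 m and y of jar_1 in the frame of pocket_2 between -0.007 and 0.007 m and z of jar_1 in the frame of pocket_2 between 0.003 and 0.01 m and angle between the z axis of jar_1 and the z axis of pocket_2, either way round below 0.12 rad) or (x of jar_1 in the frame of pocket_3 between -0.007 and 0.007 m and y of jar_1 in the frame of pocket_3 between -0.007 and 0.007 m and z of jar_1 in the frame of pocket_3 between 0.003 and 0.01 m and angle between the z axis of jar_1 and the z axis of pocket_3, either way round below 0.12 rad) or (x of jar_1 in the frame of pocket_4 between -0.007 and 0.007 m and y of jar_1 in the frame of pocket_4 between -0.007 and 0.007 m and z of jar_1 in the frame of pocket_4 between 0.003 and 0.01 m and angle between the z axis of jar_1 and the z axis of pocket_4, either way round below 0.12 rad) or (x of jar_1 in the frame of pocket_5 between -0.007 and 0.007 m and y of jar_1 in the frame of pocket_5 between -0.007 and 0.007 m and z of jar_1 in the frame of pocket_5 between 0.003 and 0.01 m and angle between the z axis of jar_1 and the z axis of pocket_5, either way round below 0.12 rad)) and ((x of jar_4 in the frame of pocket_1 between -0.007 and 0.007 m and y of jar_4 in the frame of pocket_1 between -0.007 and 0.007 m and z of jar_4 in the frame of pocket_1 between 0.003 and 0.01 m and angle between the z axis of jar_4 and the z axis of pocket_1, either way round below 0.12 rad) or (x of jar_4 in the frame of pocket_2 between -0.007 and 0.007 m and y of jar_4 in the frame of pocket_2 between -0.007 and 0.007 m and z of jar_4 in the frame of pocket_2 between 0.003 and 0.01 m and angle between the z axis of jar_4 and the z axis of pocket_2, either way round below 0.12 rad) or (x of jar_4 in the frame of pocket_3 between -0.007 and 0.007 m and y of jar_4 in the frame of pocket_3 between -0.007 and 0.007 m and z of jar_4 in the frame of pocket_3 between 0.003 and 0.01 m and angle between the z axis of jar_4 and the z axis of pocket_3, either way round below 0.12 rad) or (x of jar_4 in the frame of pocket_4 between -0.007 and 0.007 m and y of jar_4 in the frame of pocket_4 between -0.007 and 0.007 m and z of jar_4 in the frame of pocket_4 between 0.003 and 0.01 m and angle between the z axis of jar_4 and the z axis of pocket_4, either way round below 0.12 rad) or (x of jar_4 in the frame of pocket_5 between -0.007 and 0.007 m and y of jar_4 in the frame of pocket_5 between -0.007 and 0.007 m and z of jar_4 in the frame of pocket_5 between 0.003 and 0.01 m and angle between the z axis of jar_4 and the z axis of pocket_5, either way round below 0.12 rad)) and x of jar_2 in the frame of pocket_1 between -0.007 and 0.007 m and y of jar_2 in the frame of pocket_1 between -0.007 and 0.007 m and z of jar_2 in the frame of pocket_1 between 0.003 and 0.01 m and angle between the z axis of jar_2 and the z axis of pocket_1, either way round below 0.12 rad and x of jar_3 in the frame of pocket_3 between -0.007 and 0.007 m and y of jar_3 in the frame of pocket_3 between -0.007 and 0.007 m and z of jar_3 in the frame of pocket_3 between 0.003 and 0.01 m and angle between the z axis of jar_3 and the z axis of pocket_3, either way round below 0.12 rad and x of jar_5 in the frame of pocket_4 between -0.007 and 0.007 m and y of jar_5 in the frame of pocket_4 between -0.007 and 0.007 m and z of jar_5 in the frame of pocket_4 between 0.003 and 0.01 m and angle between the z axis of jar_5 and the z axis of pocket_4, either way round below 0.12 rad and linear speed of each of jar_1, jar_4 below 0.02 m/s); the robot touches nothing.
It fails at once if the wide tin is shifted by more than 30 mm (distance of tin from where it was at the start of the episode above 0.03 m).
It fails at once if the hammer is shifted by more than 30 mm (distance of hammer from where it was at the start of the episode above 0.03 m).
It fails at once if the file tray is shifted by more than 30 mm (distance of file_tray from where it was at the start of the episode above 0.03 m).
It fails at once if a jar already in the rack is moved by more than 15 mm (distance of any of jar_2, jar_3, jar_5 from where it was at the start of the episode above 0.015 m).
It also fails if it takes over 51 s, if anything falls off the work surface, if the arm or the gripper's body presses on something with over 40 N, if the wrist force passes 120 N, or if a joint passes its speed limit or range.

## Working session

There is one attempt and no reset: what is moved stays moved. The work goes in short steps, Python scripts to look and compute and a tool call to move; the robot and the scene stay as the last step left them, time stands still between calls to the robot, and variables do not carry over. Pictures are saved under pics/ and viewed, at most 10 in all, crops included, and the job is handed in when it is done.

Besides the shell and the picture viewer there is one more tool, called as name(argument=value, ...) on one line, values as JSON. carry_out: Moves the arm, as the interface text tells. Its arguments: {"type":"object","properties":{"targets":{"type":"array"},"force":{"type":"number"}},"required":["targets"]}

```bash
mkdir -p pics; python3 - <<'E'
from station import bot, imaging
import cv2, numpy as np
for n in ("scene","top"):
    im=imaging.read_camera(n); cv2.imwrite(f"pics/{n}0.png",im[:,:,::-1])
    c=imaging.calibration(n); print(n,c["fx"],c["fy"],c["cx"],c["cy"],[k for k in c]); print(np.round(c["extrinsics"],3))
o=bot.get_obs(); print(o["eef_pos"],o["tool_rot"],o["t"],o["gripper_width"],bot.pinch_z)
E
```

```text
scene 537.1438841366625 537.1438841366625 318.1727504628788 241.3931215220465 ['fx', 'fy', 'cx', 'cy', 'extrinsics']
[[ 0.766  0.642 -0.019 -0.443]
 [-0.481  0.593  0.646  0.243]
 [ 0.426 -0.485  0.763 -1.43 ]
 [ 0.     0.     0.     1.   ]]
top 552.187371175615 552.187371175615 317.1689278466089 244.04204461153947 ['fx', 'fy', 'cx', 'cy', 'extrinsics']
[[ 0.027 -1.     0.007 -0.032]
 [ 0.995  0.028  0.097 -0.613]
 [-0.097  0.005  0.995 -1.405]
 [ 0.     0.     0.     1.   ]]
[ 0.18496654 -0.64862528  0.23042105] [-8.00357681e-04  9.90368404e-01  1.38454869e-01 -1.80186256e-04] 0.1 1.0006374983238349 0.0187
```

View pics/scene0.png

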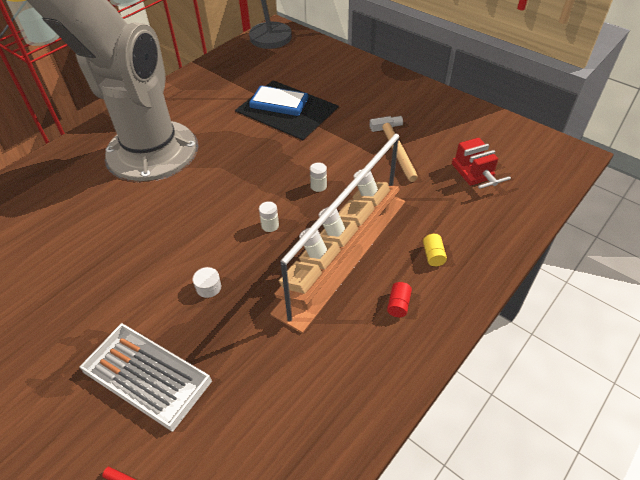

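View pics/top0.png

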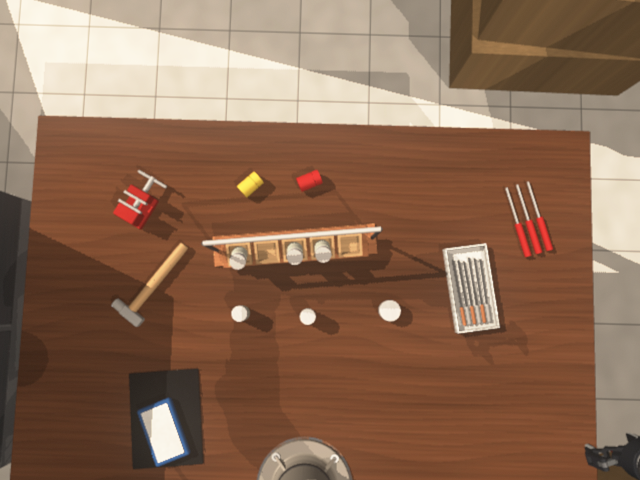

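Both pictures show the five-pocket row under the lamp bar. In the top view the empty pockets are at about (266,252) and (349,245), with racked jars at 237, 294 and 322. The loose jars are at (240,313) and (308,317), and the tin is at (390,310). The bar runs from (204,243) to (380,229).

The moves can't tilt the tool. So I plan to grip each jar near its lid, pivot it in the fingers against the fixed bar, and insert it tilted.

```bash
cat > h.py <<'E'
import cv2, numpy as np
from station import bot, imaging
from scipy.spatial.transform import Rotation as Ro
def ray(c,u,v):
    E=c["extrinsics"]; R=E[:3,:3]; C=-R.T@E[:3,3]
    d=R.T@np.array([(u-c["cx"])/c["fx"],-(v-c["cy"])/c["fy"],-1]); return C,d/np.linalg.norm(d)
def onz(c,u,v,z):
    C,d=ray(c,u,v); return C+d*(z-C[2])/d[2]
def tri(c1,p1,c2,p2):
    A,a=ray(c1,*p1);B,b=ray(c2,*p2)
    s=np.linalg.lstsq(np.c_[a,-b],B-A,rcond=None)[0]
    return (A+a*s[0]+B+b*s[1])/2, np.linalg.norm(A+a*s[0]-B-b*s[1])
def proj(c,p):
    q=c["extrinsics"]@np.append(p,1); return np.array([c["cx"]-c["fx"]*q[0]/q[2], c["cy"]+c["fy"]*q[1]/q[2]])
def rot(o): w=o["tool_rot"]; return Ro.from_quat([w[1],w[2],w[3],w[0]]).as_matrix()
E
python3 - <<'E'
from h import *
T=imaging.calibration("top");S=imaging.calibration("scene")
t=cv2.imread("pics/top0.png");s=cv2.imread("pics/scene0.png")
for n,c in(("top",T),("scene",S)): print(n,"cam at",np.round(ray(c,0,0)[0],3))
for n,im,c in(("top",t,T),("scene",s,S)):
    h=cv2.cvtColor(im,cv2.COLOR_BGR2HSV); m=cv2.inRange(h,(0,0,140),(179,60,255))
    N,L,st,ce=cv2.connectedComponentsWithStats(m)
    for i in range(1,N):
        x,y,w,hh,a=st[i]
        if 60<a<4000 and (150<y<360 ): print(n,st[i],np.round(ce[i],1),np.round(onz(c,*ce[i],.06 if n=="top" else .03),3))
p1,e1=tri(T,(204,243),S,(397,138)); p2,e2=tri(T,(380,229),S,(286,259)); print("bar",p1,e1,p2,e2)
o=bot.get_obs();W=imaging.calibration("wrist");R=rot(o);C,d=ray(W,W["cx"],W["cy"])
print("wrist cam in tool",R.T@(C-o["eef_pos"]),"look",R.T@d,"fx",W["fx"]);print(R.round(3))
b=np.hstack([cv2.resize(t[210:340,190:410],None,fx=3.6,fy=3.6,interpolation=cv2.INTER_CUBIC)]);cv2.imwrite("pics/c1.png",b)
E
```

```text
top cam at [ 0.475 -0.008  1.458]
scene cam at [ 1.065 -0.554  0.926]
top [  0 163   6  28 135] [  2.  175.1] [0.766 0.798 0.06 ]
top [  6 164  28  36 819] [ 19.8 179.7] [0.755 0.751 0.06 ]
top [138 170  29  21 147] [150.3 181. ] [0.762 0.417 0.06 ]
top [527 182  13  35  96] [533.  198.9] [ 0.743 -0.567  0.06 ]
top [516 185  13  35  96] [522.3 202. ] [ 0.735 -0.539  0.06 ]
top [506 188  13  35  96] [511.7 205.2] [ 0.725 -0.512  0.06 ]
top [118 191  28  22 132] [132.6 201.9] [0.706 0.46  0.06 ]
top [202 227 179  19 742] [290.4 235.9] [0.63  0.054 0.06 ]
top [315 240  16  23 283] [322.2 251.3] [ 0.593 -0.028  0.06 ]
top [287 243  16  22 285] [294.1 253.7] [0.585 0.043 0.06 ]
top [ 443  243   57   91 2992] [471.1 286.5] [ 0.514 -0.407  0.06 ]
top [230 247  16  23 269] [237.3 258.4] [0.569 0.186 0.06 ]
top [112 301  29  25 243] [127.1 313.5] [0.423 0.456 0.06 ]
top [379 300  22  21 371] [389.4 310.1] [ 0.449 -0.201  0.06 ]
top [231 306  16  16 204] [239.  313.3] [0.431 0.176 0.06 ]
top [300 309  16  16 202] [307.4 316.3] [0.428 0.005 0.06 ]
top [ 595  325   45   74 3245] [617.2 361.1] [ 0.338 -0.774  0.06 ]
scene [310 163  17  28 344] [319.  176.1] [0.433 0.177 0.03 ]
scene [ 567  167   67   69 2069] [600.3 201. ] [0.991 0.518 0.03 ]
scene [479 171  32  17 135] [492.5 179.4] [0.765 0.429 0.03 ]
scene [259 202  20  30 456] [268.7 216.1] [0.428 0.003 0.03 ]
scene [193 267  28  30 589] [206.7 280.4] [ 0.454 -0.21   0.03 ]
bar [0.59477778 0.24807666 0.18386596] 0.0015072961059013612 [ 0.6382966  -0.15664735  0.19586794] 0.004143245728334187
wrist cam in tool [ 8.45893110e-02  1.17776584e-04 -1.41198058e-01] look [-3.24965181e-01 -7.27569465e-04  9.45725701e-01] fx 387.1859475770797
[[ 0.962  0.274 -0.001]
 [ 0.274 -0.962  0.002]
 [-0.    -0.002 -1.   ]]
```

View pics/c1.png

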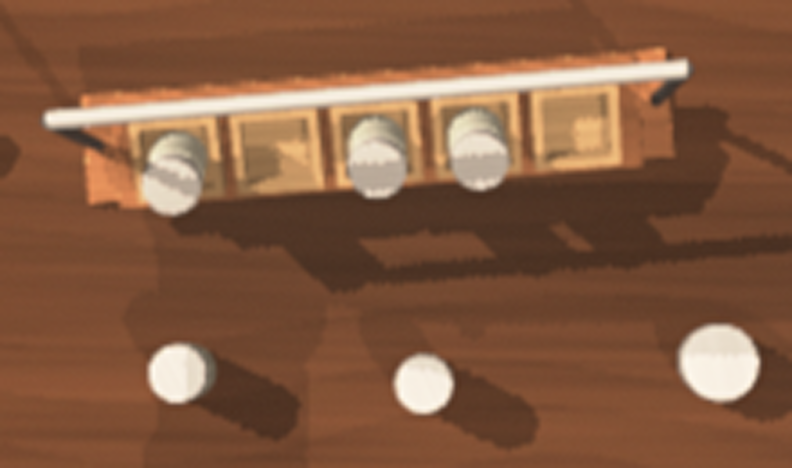

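The crop sharpens these: lids of the racked jars at top-view pixels (237.5,261.7), (294.7,257.2) and (323.6,255), and the bar clearly in front of the row. The wrist camera sits on the tool's +x side. Next I'll fit the rack frame from the bar line and those lids.

```bash
python3 - <<'E'
from h import *
T=imaging.calibration("top");t=cv2.imread("pics/top0.png");S=imaging.calibration("scene");s=cv2.imread("pics/scene0.png")
h=cv2.cvtColor(t,cv2.COLOR_BGR2HSV); m=cv2.inRange(h,(0,0,140),(179,60,255))
N,L,st,ce=cv2.connectedComponentsWithStats(m); i=[i for i in range(N) if st[i][0]==202 and st[i][1]==227][0]
v,u=np.where(L==i); vx,vy,x0,y0=cv2.fitLine(np.c_[u,v].astype(np.float32),cv2.DIST_HUBER,0,.01,.01).ravel()
A=onz(T,203,y0+(203-x0)*vy/vx,.192);B=onz(T,380,y0+(380-x0)*vy/vx,.192)
yv=(A-B)[:2];ln=np.linalg.norm(yv);yv/=ln;xv=np.array([yv[1],-yv[0]])
print("bar",A,B,"len",ln,"mid",(A+B)/2,"yaw deg",np.degrees(np.arctan2(xv[1],xv[0])))
mid=((A+B)/2)[:2]; O=mid-.012*xv
for p in((237.5,261.7),(294.7,257.2),(323.6,255)):
    q=onz(T,*p,.1148)[:2]-O; print("lid in rack frame",q@xv,q@yv,"want x -.0279")
for cx,cy in((278,152),(577,125)):
    q=onz(T,190+cx/3.6,210+cy/3.6,.0749)[:2]-O; print("empty rim centre",q@xv,q@yv,"want x -.0093")
# project predicted into scene for check
for k in(-.14,-.07,0,.07,.14):
    P=O+xv*-.0279+yv*k; print(k,"lid->scene",proj(S,[*P,.1148]).round(1),"top",proj(T,[*P,.1148]).round(1))
print("O",O)
for p1,p2 in(((239,313.3),(319,176.1)),((307.4,316.3),(268.7,216.1))):
    print("jar tri",tri(T,p1,S,p2))
cv2.imwrite("pics/c2.png",cv2.resize(s[120:330,250:420],None,fx=2.8,fy=2.8,interpolation=cv2.INTER_CUBIC))
E
```

```text
bar [0.59362043 0.24824992 0.192     ] [ 0.63813865 -0.15860679  0.192     ] len 0.40928505687135863 mid [0.61587954 0.04482156 0.192     ] yaw deg 6.244457360071992
lid in rack frame -0.03180761448988328 0.13867645659234312 want x -.0279
lid in rack frame -0.032121041716267305 -0.0009039958568364523 want x -.0279
lid in rack frame -0.032459215574519466 -0.0715760973028103 want x -.0279
empty rim centre -0.011028476738765591 0.06798131108354746 want x -.0093
empty rim centre -0.009025128648238172 -0.14167437972747288 want x -.0093
-0.14 lid->scene [289.8 254.9] top [351.4 250.9]
-0.07 lid->scene [310.1 232.1] top [322.8 253.2]
0 lid->scene [329.1 210.8] top [294.2 255.5]
0.07 lid->scene [346.9 190.8] top [265.5 257.8]
0.14 lid->scene [363.5 172.1] top [236.8 260.1]
O [0.60395074 0.04351631]
jar tri (array([0.42977284, 0.1806896 , 0.02591181]), np.float64(0.0005663130909662183))
jar tri (array([0.42700065, 0.00463285, 0.02771062]), np.float64(0.0005047766491057046))
```

View pics/c2.png

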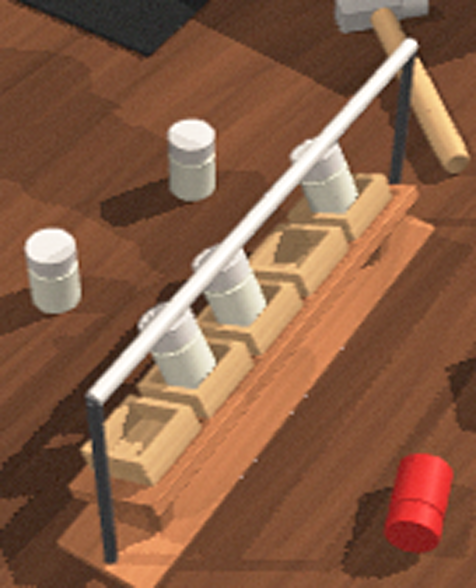

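carry_out(targets=[[0,-5,-2,8,1],[0,-5,-2,8,1],[0,-5,-2,8,1],[0,-5,0,8,1],[0,-5,0,8,1],[0,-5,0,8,1]], force=30)

```text
t: 0.7
eef_pos: [0.2049, -0.3713, 0.2869]
tool_rot: [-0.0, 0.962, -0.273, -0.0]
contact_force: [0.9, 0.6, -0.2]
gripper_width: 0.998
grasp_force: 0.0
```

The scene crop confirms the layout: racked jars sit against their lower walls, and the empty pockets are at rack y = +70 and -140 mm. The lid x of -32 mm fits the expected -31.5 mm for a jar slid to its lower wall. I'll check the joint relations before choosing a yaw.

```bash
python3 - <<'E'
from h import *
o=bot.get_obs();print(o["q"],np.degrees(np.arctan2(*o["eef_pos"][1::-1])),o["eef_pos"]);print(rot(o).round(3))
E
```

```text
[ 9.10715944e-01 -2.78442218e-03  8.62285082e-03  2.04577057e+00
 -1.21643111e-04  1.09890206e+00 -1.20343075e+00] -61.110196004821276 [ 0.20488206 -0.37129936  0.28693337]
[[ 0.851 -0.524 -0.   ]
 [-0.524 -0.851  0.   ]
 [-0.    -0.    -1.   ]]
```

```bash
cat >> h.py <<'E'
def yaw(o): R=rot(o); return np.degrees(np.arctan2(R[1,0],R[0,0]))
def plan(way,g=1):
    """way: (x,y,z,yaw,n); prints rows in tool axes"""
    o=bot.get_obs();p=o["eef_pos"].copy();a=yaw(o);rows=[]
    for x,y,z,ya,n in way:
        d=(np.array([x,y,z])-p); da=ya-a
        for k in range(n):
            c,s=np.cos(np.radians(a)),np.sin(np.radians(a)); R=np.array([[c,s,0],[s,-c,0],[0,0,-1]])
            left=n-k; st=(np.array([x,y,z])-p)/left; t=np.round(R.T@st*100,1 if n>1 else 2); dy=round((ya-a)/left,1)
            p=p+R@t/100; a+=-(-dy); rows.append([*t.tolist(),-dy,g])
    print("n",len(rows)); print(rows,"end",p.round(4),round(a,1))
RX=np.array([.9941,.1088]);RY=np.array([-.1088,.9941]);RO=np.array([.6041,.0421])
def rk(x,y): return RO+x*RX+y*RY
def inr(p): q=np.array(p[:2])-RO; return q@RX,q@RY
E
python3 - <<'E'
from h import *
plan([(.40,-.15,.25,28,7),(.432,.182,.15,96,9)])
E
```

```text
n 16
[[0.7, -4.2, 0.5, np.float64(-8.5), 1], [1.3, -4.0, 0.5, np.float64(-8.5), 1], [1.9, -3.8, 0.5, np.float64(-8.5), 1], [2.4, -3.4, 0.5, np.float64(-8.5), 1], [2.9, -3.0, 0.6, np.float64(-8.5), 1], [3.4, -2.6, 0.5, np.float64(-8.6), 1], [3.7, -2.0, 0.6, np.float64(-8.5), 1], [2.0, -3.1, 1.1, np.float64(-7.6), 1], [2.4, -2.8, 1.1, np.float64(-7.6), 1], [2.8, -2.4, 1.1, np.float64(-7.5), 1], [3.1, -2.1, 1.1, np.float64(-7.6), 1], [3.3, -1.6, 1.1, np.float64(-7.5), 1], [3.5, -1.2, 1.1, np.float64(-7.6), 1], [3.7, -0.7, 1.1, np.float64(-7.5), 1], [3.7, -0.3, 1.1, np.float64(-7.6), 1], [3.7, 0.3, 1.2, np.float64(-7.5), 1]] end [0.4321 0.1821 0.1499] 96.0
```

carry_out(targets=[[0.7,-4.2,0.5,-8.5,1],[1.3,-4.0,0.5,-8.5,1],[1.9,-3.8,0.5,-8.5,1],[2.4,-3.4,0.5,-8.5,1],[2.9,-3.0,0.6,-8.5,1],[3.4,-2.6,0.5,-8.5,1],[3.7,-2.0,0.6,-8.5,1]])

```text
t: 1.4
eef_pos: [0.4004, -0.1496, 0.25]
tool_rot: [0.0, 0.969, 0.247, 0.0]
contact_force: [0.9, -1.1, -1.0]
gripper_width: 1.0
grasp_force: 0.0
```

carry_out(targets=[[2.0,-3.1,1.1,-7.5,1],[2.4,-2.8,1.1,-7.5,1],[2.8,-2.4,1.1,-7.5,1],[3.1,-2.1,1.1,-7.5,1],[3.3,-1.6,1.1,-7.5,1],[3.5,-1.2,1.1,-7.5,1],[3.7,-0.7,1.1,-7.5,1],[3.7,-0.3,1.1,-7.5,1],[3.7,0.3,1.2,-7.5,1],[0,0,0,0,1]])

```text
t: 2.4
eef_pos: [0.4303, 0.1861, 0.1493]
tool_rot: [-0.002, 0.667, 0.745, 0.001]
contact_force: [-0.9, -0.1, 0.4]
gripper_width: 1.005
grasp_force: 0.0
```

```bash
python3 - <<'E'
from h import *
o=bot.get_obs();W=imaging.calibration("wrist");im=imaging.read_camera("wrist")[:,:,::-1].copy()
print(o["t"],o["eef_pos"],yaw(o),o["q"].round(2));cv2.imwrite("pics/w1.png",im)
h=cv2.cvtColor(im,cv2.COLOR_BGR2HSV);m=cv2.inRange(h,(0,0,130),(179,70,255))
N,L,st,ce=cv2.connectedComponentsWithStats(m)
for i in range(1,N):
    if st[i][4]>300: print(st[i],ce[i],onz(W,*ce[i],.06).round(4))
E
```

```text
2.4 [0.43033666 0.18605919 0.14928034] 96.31520770204338 [ 0.07  0.33 -0.71  2.08  0.28  0.83 -0.7 ]
[ 288  214   62   81 3897] [318.60174493 255.09879394] [0.4325 0.1834 0.06  ]
[ 516  256   89  104 7280] [556.74546703 308.5081044 ] [0.5948 0.1629 0.06  ]
[ 437  319   53   73 1171] [464.43894108 355.13492741] [0.542  0.1204 0.06  ]
[ 145  320   52   73 1170] [168.66752137 355.93760684] [0.3367 0.0972 0.06  ]
[ 268  394   49   60 2280] [294.19035088 423.51315789] [0.4292 0.0477 0.06  ]
```

View pics/w1.png

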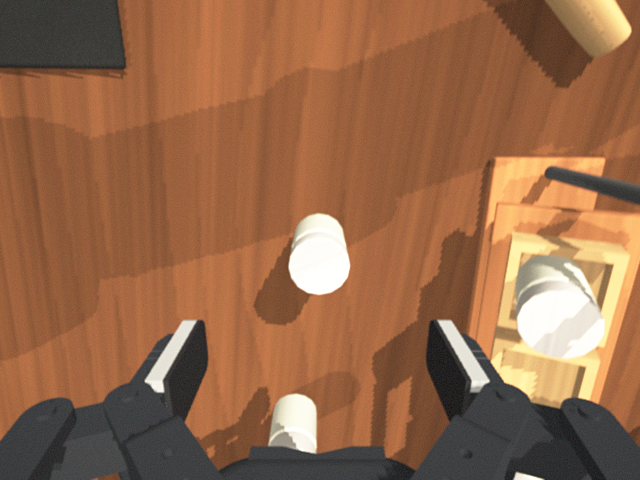

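The wrist view shows jar A's lid disc centred near (319,264), between the fingers, with the base above it at about y=228. I'll project the lid centre.

```bash
python3 - <<'E'
from h import *
W=imaging.calibration("wrist");P=onz(W,319,264,.06);print(P, "edges",onz(W,289,264,.06),onz(W,350,264,.06))
c,s=np.cos(np.radians(96.3)),np.sin(np.radians(96.3))
plan([(P[0]+.006*c,P[1]+.006*s,.028,96.3,6)])
E
```

```text
[0.43339465 0.17425848 0.06      ] edges [0.41424291 0.17225165 0.06      ] [0.45318304 0.17633203 0.06      ]
n 6
[[-0.1, 0.0, 2.0, np.float64(-0.1), 1], [-0.0, 0.0, 2.0, np.float64(-0.0), 1], [-0.1, 0.0, 2.0, np.float64(-0.1), 1], [-0.0, 0.1, 2.0, np.float64(-0.0), 1], [-0.1, 0.0, 2.1, np.float64(-0.1), 1], [-0.0, 0.1, 2.0, np.float64(-0.0), 1]] end [0.4328 0.1805 0.0285] 96.3
```

carry_out(targets=[[-0.1,0,2,0,1],[-0.1,0,2,0,1],[-0.1,0.1,2,0,1],[-0.1,0.1,2,0,1],[-0.1,0,2.1,0,1],[-0.1,0,2.0,0,1],[0,0,0,0,-1],[0,0,0,0,-1],[0,0,0,0,-1],[0,0,0,0,-1],[0,0,0,0,-1],[0,0,0,0,-1]], force=30)

```text
t: 3.65
eef_pos: [0.4348, 0.1753, 0.0304]
tool_rot: [0.001, 0.671, 0.741, 0.001]
contact_force: [-1.2, -1.7, 7.7]
gripper_width: 0.461
grasp_force: 30.1
```

```bash
python3 - <<'E'
from h import *
o=bot.get_obs();print(o["eef_pos"],o["gripper_width"],o["grasp_force"],o["contact_force"],yaw(o))
# far side of bar: bar axis at rack x .012 ; hang jar with grip at rack x = .012+.026+.03, y=+70 region free
# TCP: jar axis = grip + .006 toward rack +x (yaw 186.2)
for x,z in((-.10,.30),(.075,.30),(.075,.216)): print(rk(x,.07),z)
plan([(*rk(-.10,.07),.29,186.2,11)],-1)
E
```

```text
[0.43477084 0.17525186 0.03043547] 0.46067383938303363 30.101501941680908 [-1.17317256 -1.71295183  7.70571486] 95.71794719997699
[0.497074 0.100807] 0.3
[0.6710415 0.119847 ] 0.3
[0.6710415 0.119847 ] 0.216
n 11
[[-0.7, 0.5, -2.4, np.float64(-8.2), -1], [-0.8, 0.4, -2.4, np.float64(-8.2), -1], [-0.8, 0.3, -2.4, np.float64(-8.2), -1], [-0.9, 0.1, -2.3, np.float64(-8.2), -1], [-0.9, 0.0, -2.4, np.float64(-8.2), -1], [-0.9, -0.1, -2.3, np.float64(-8.2), -1], [-0.8, -0.2, -2.4, np.float64(-8.3), -1], [-0.8, -0.4, -2.3, np.float64(-8.2), -1], [-0.8, -0.5, -2.4, np.float64(-8.3), -1], [-0.7, -0.5, -2.3, np.float64(-8.2), -1], [-0.6, -0.7, -2.4, np.float64(-8.3), -1]] end [0.4974 0.1004 0.2904] 186.2
```

The grip is 5 mm less offset than planned, because the pose reading before the descent hadn't settled. I'll regrip with the offset I want for bar clearance.

carry_out(targets=[[0,0,0,0,0.2],[0,0,0,0,0.2],[0.5,0,0,0,0.2],[0,0,0,0,0.2],[0,0,0,0,-1],[0,0,0,0,-1],[0,0,0,0,-1],[0,0,0,0,-1]], force=30)

```text
t: 4.45
eef_pos: [0.4335, 0.1806, 0.0294]
tool_rot: [-0.0, 0.671, 0.742, 0.0]
contact_force: [-1.3, 1.1, 3.6]
gripper_width: 0.456
grasp_force: 29.9
```

carry_out(targets=[[-0.7,0.5,-2.4,-8.2,-1],[-0.8,0.4,-2.4,-8.2,-1],[-0.9,0.3,-2.4,-8.2,-1],[-0.9,0.1,-2.4,-8.2,-1],[-0.9,0,-2.4,-8.2,-1],[-0.9,-0.1,-2.4,-8.3,-1],[-0.9,-0.2,-2.4,-8.3,-1],[-0.8,-0.4,-2.4,-8.3,-1],[-0.8,-0.5,-2.4,-8.3,-1],[-0.7,-0.6,-2.4,-8.2,-1],[-0.6,-0.7,-2.4,-8.3,-1],[0,0,0,0,-1]])

```text
t: 5.65
eef_pos: [0.4993, 0.102, 0.2954]
tool_rot: [0.002, -0.056, 0.998, 0.0]
contact_force: [-0.2, 0.5, -0.9]
gripper_width: 0.461
grasp_force: 30.7
```

```bash
python3 - <<'E'
from h import *
o=bot.get_obs();print(o["eef_pos"],o["gripper_width"],o["grasp_force"],yaw(o),o["q"].round(2),inr(o["eef_pos"]))
im=imaging.read_camera("wrist")[:,:,::-1];cv2.imwrite("pics/w2.png",im)
E
```

```text
[0.49928251 0.1020498  0.2954246 ] 0.4605087200464396 30.709649920463562 -173.53242585417408 [ 0.64  0.34 -1.17  1.81  0.33  1.21  1.06] (np.float64(-0.09767652944703398), np.float64(0.0710002440159974))
```

View pics/w2.png

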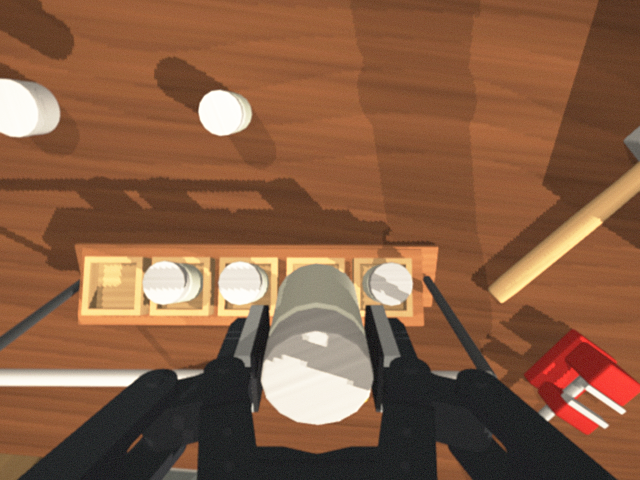

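The wrist view shows jar A firmly held (lid at about (318,370)) with the rack below, pocket +70 under the jar and jar B at (225,112). Now I'll take it over the bar, lower it on the far side and draw it back so the bar pivots the jar.

carry_out(targets=[[-3.8,0,0,0,-1],[-3.8,0,0,0,-1],[-3.8,0,0,0,-1],[-3.8,0,0,0,-1],[0,0,2,0,-1],[0,0,2,0,-1],[0,0,2,0,-1],[0,0,1.8,0,-1],[0,0,0,0,-1],[0,0,0,0,-1]])

```text
t: 6.7
eef_pos: [0.6479, 0.1202, 0.2148]
tool_rot: [-0.0, -0.056, 0.998, -0.0]
contact_force: [0.4, 0.1, -1.2]
gripper_width: 0.463
grasp_force: 30.7
```

```bash
python3 - <<'E'
from h import *
o=bot.get_obs();print(o["eef_pos"],o["gripper_width"],yaw(o),o["q"].round(2),inr(o["eef_pos"]),o["contact_force"])
E
```

```text
[0.64785698 0.12023026 0.21483979] 0.4628169479950233 -173.56068128976645 [ 0.37  0.66 -0.99  1.56  0.57  1.23  0.97] (np.float64(0.05199938205420321), np.float64(0.0729085321017196)) [ 0.35255002  0.06757491 -1.2351757 ]
```

carry_out(targets=[[0.5,0,0.2,0,-1],[0.5,0,0,0,-1],[0.5,0,0,0,-1],[0.5,0,0,0,-1],[0.4,0,0,0,-1]])

```text
t: 7.2
eef_pos: [0.6265, 0.1177, 0.2148]
tool_rot: [0.003, -0.056, 0.998, 0.001]
contact_force: [7.3, 2.8, 0.2]
gripper_width: 0.457
grasp_force: 31.1
```

carry_out(targets=[[0.4,0,0,0,-1],[0.4,0,0,0,-1],[0.4,0,0,0,-1],[0.4,0,0,0,-1],[0,0,0,0,-1]])

```text
t: 7.7
eef_pos: [0.6102, 0.116, 0.2152]
tool_rot: [0.003, -0.056, 0.998, 0.0]
contact_force: [4.1, 0.7, 4.4]
gripper_width: 0.46
grasp_force: 30.1
```

```bash
python3 - <<'E'
from h import *
o=bot.get_obs();print(o["eef_pos"],o["gripper_width"],yaw(o),inr(o["eef_pos"]),o["contact_force"])
S=imaging.calibration("scene");im=imaging.read_camera("scene")[:,:,::-1];u,v=proj(S,o["eef_pos"]).astype(int);print(u,v)
cv2.imwrite("pics/s2.png",cv2.resize(im[v-70:v+80,u-80:u+80],None,fx=3.6,fy=3.6,interpolation=cv2.INTER_CUBIC))
E
```

```text
[0.61016588 0.11595435 0.21519792] 0.46018607584476134 -173.57846292310438 (np.float64(0.014065446799403804), np.float64(0.07275863990367686)) [4.08160989 0.65060477 4.44950901]
366 162
```

View pics/s2.png

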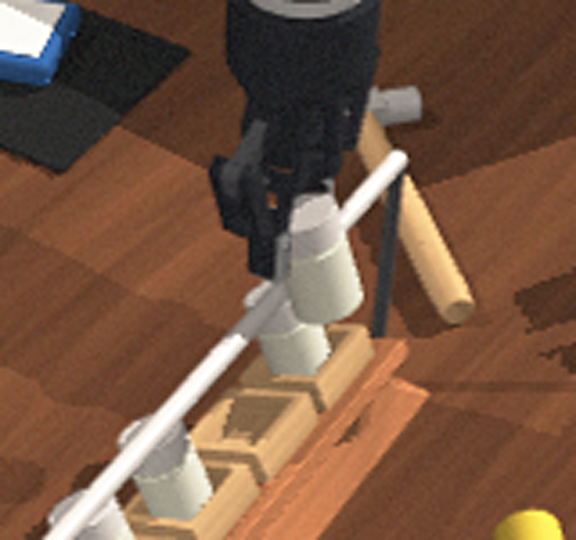

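The jar is pivoting against the bar; in the crop its lid is at about (315,207) and its base centre at about (330,295). Geometry says it's at about 24° so far. I'll draw it back a little further, then measure the tilt from silhouette edges.

carry_out(targets=[[0.4,0,0,0,-1],[0.3,0,0,0,-1],[0,0,0,0,-1]])

```text
t: 8.05
eef_pos: [0.6012, 0.1149, 0.2134]
tool_rot: [0.0, -0.056, 0.998, -0.0]
contact_force: [2.3, 1.6, 3.5]
gripper_width: 0.458
grasp_force: 30.3
```

carry_out(targets=[[0,0,-2,0,-1],[0,0,-2,0,-1],[0,0,-1,0,-1],[0,0,0,0,-1],[0,0,0,0,-1]])

```text
t: 8.55
eef_pos: [0.6008, 0.1144, 0.2621]
tool_rot: [-0.001, -0.056, 0.998, -0.0]
contact_force: [0.3, -0.5, -1.0]
gripper_width: 0.454
grasp_force: 30.2
```

```bash
cat > tilt.py <<'E'
from h import *
import sys
o=bot.get_obs();e=o["eef_pos"];print(e,o["gripper_width"],inr(e),o["contact_force"])
S=imaging.calibration("scene");im=imaging.read_camera("scene")[:,:,::-1].copy()
cv2.imwrite(sys.argv[1],im)
u,v=proj(S,e-[0,0,.01]).astype(int)
h=cv2.cvtColor(im,cv2.COLOR_BGR2HSV);m=cv2.inRange(h,(0,0,115),(179,75,255))
roi=np.zeros_like(m);roi[v-35:v+40,u-35:u+40]=255;m&=roi
N,L,st,ce=cv2.connectedComponentsWithStats(m)
for i in range(1,N):
    if st[i][4]>100:
        r,c=np.where(L==i);vx,vy,_,_=cv2.fitLine(np.c_[c,r].astype(np.float32),cv2.DIST_HUBER,0,.01,.01).ravel()
        print("blob",st[i],ce[i].round(1),"img angle",round(float(np.degrees(np.arctan(vx/vy))),1))
for th in(20,25,30,35,40):
    a=np.radians(th);ax=np.array([*(-np.sin(a)*RX),np.cos(a)]);G=e+[*(RX*.006),.024]
    A,B=proj(S,G-ax*.053),proj(S,G+ax*.007);d=A-B;print(th,A.round(1),B.round(1),round(float(np.degrees(np.arctan2(d[0],d[1]))),1))
print("offset",u-80,v-60);cv2.imwrite("pics/tc.png",cv2.resize(im[v-60:v+60,u-80:u+80],None,fx=5,fy=5,interpolation=cv2.INTER_CUBIC))
E
python3 tilt.py pics/s3.png
```

```text
[0.60075205 0.11441585 0.26210387] 0.45435042259392444 (np.float64(0.004539765916152394), np.float64(0.07225344848045297)) [ 0.25147598 -0.53659649 -1.00102976]
blob [ 349  116   53   69 1366] [374.7 148.4] img angle -21.4
20 [373.3 156.6] [365.5 129.6] 16.1
25 [375.3 156.7] [365.3 129.6] 20.3
30 [377.2 156.6] [365.  129.6] 24.3
35 [379.1 156.3] [364.8 129.7] 28.2
40 [380.8 155.9] [364.5 129.7] 32.0
offset 282 85
```

View pics/tc.png

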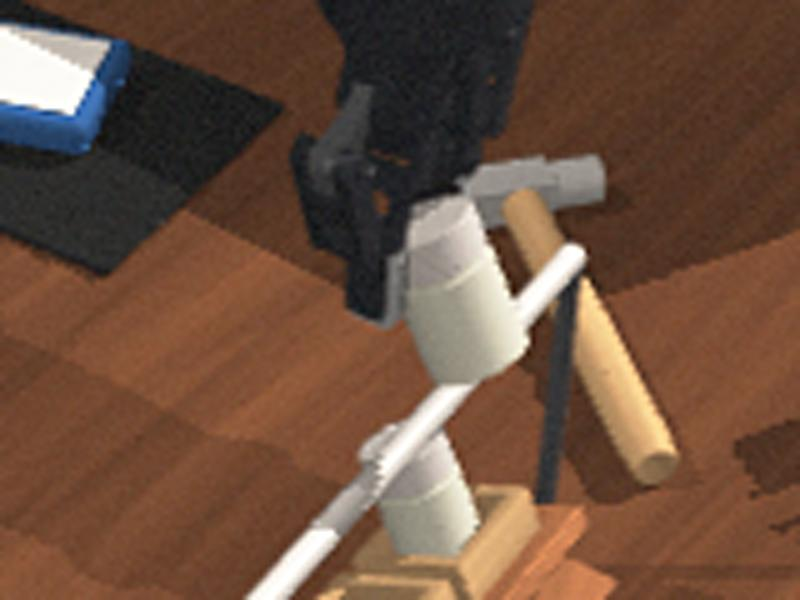

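Comparing edge slopes with the racked jar just below (25°) puts the held jar at about 28° (edges (472,205)-(527,335) versus (440,435)-(475,540)). That is within what the pocket can take and correct on landing. Next: move to the robot side of the bar and come down over pocket +70.

carry_out(targets=[[3.8,-0.1,0,0,-1],[3.8,-0.1,0,0,-1],[-0.4,0,2.8,0,-1],[-0.4,0,2.8,0,-1],[-0.4,0,2.8,0,-1],[-0.4,0,2.8,0,-1],[-0.5,0,2.9,0,-1],[0,0,0,0,-1],[0,0,0,0,-1]])

```text
t: 9.5
eef_pos: [0.5464, 0.1068, 0.1219]
tool_rot: [-0.001, -0.057, 0.998, 0.0]
contact_force: [0.1, -0.5, -0.3]
gripper_width: 0.457
grasp_force: 30.4
```

```bash
python3 tilt.py pics/s4.png; python3 - <<'E'
from h import *
o=bot.get_obs();print(yaw(o))
im=imaging.read_camera("wrist")[:,:,::-1];cv2.imwrite("pics/w3.png",im)
a=cv2.imread("pics/tc.png");b=im
c=np.hstack([cv2.resize(a,(400,300)),cv2.resize(b,(400,300))]);cv2.imwrite("pics/m1.png",c)
E
```

```text
[0.54635575 0.10683957 0.12189872] 0.4567792983946922 (np.float64(-0.050359898154938125), np.float64(0.07064017966466711)) [ 0.05844928 -0.49508364 -0.27431999]
blob [ 310  154   67   74 1647] [347.7 194. ] img angle -40.8
20 [347.1 197.5] [339.4 174.8] 18.8
25 [348.8 197.7] [339.2 174.8] 22.8
30 [350.5 197.7] [339.  174.8] 26.7
35 [352.1 197.6] [338.8 174.8] 30.3
40 [353.5 197.3] [338.6 174.9] 33.7
offset 257 128
-173.51612283957908
```

View pics/m1.png

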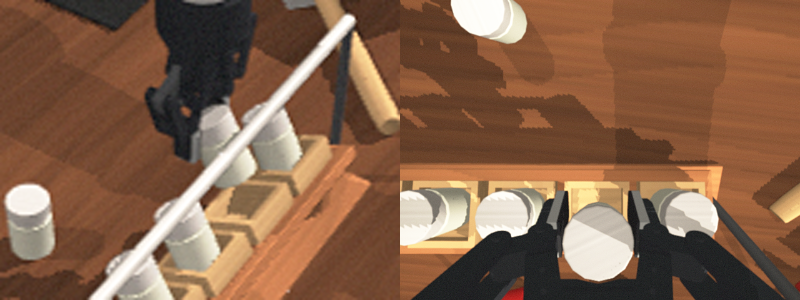

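The composite (left: scene, right: wrist) shows the jar tilted in line with its neighbours and its lid centred over pocket +70 (wrist half: lid x about 598, pocket about 597). I'll go down square to the slope, watching the force.

carry_out(targets=[[-0.34,0,0.75,0,-1],[-0.34,0,0.75,0,-1],[-0.34,0,0.75,0,-1],[-0.34,0,0.75,0,-1],[0,0,0,0,-1]])

```text
t: 10.1
eef_pos: [0.5593, 0.1077, 0.0907]
tool_rot: [-0.002, -0.056, 0.998, -0.001]
contact_force: [-0.8, -0.8, -1.0]
gripper_width: 0.455
grasp_force: 34.8
```

carry_out(targets=[[-0.13,0,0.27,0,-1],[-0.13,0,0.27,0,-1],[0,0,0,0,-1]])

```text
t: 10.4
eef_pos: [0.5628, 0.1084, 0.086]
tool_rot: [-0.0, -0.056, 0.998, 0.0]
contact_force: [-1.5, 0.4, -3.4]
gripper_width: 0.459
grasp_force: 34.5
```

carry_out(targets=[[-0.1,0,0.2,0,-1],[0,0,0,0,-1]])

```text
t: 10.6
eef_pos: [0.5639, 0.1086, 0.0844]
tool_rot: [-0.0, -0.056, 0.998, 0.0]
contact_force: [-3.0, -0.1, -2.0]
gripper_width: 0.455
grasp_force: 34.6
```

carry_out(targets=[[0,0,0.2,0,-1],[0,0,0,0,-1]])

```text
t: 10.8
eef_pos: [0.5642, 0.1087, 0.0827]
tool_rot: [0.0, -0.056, 0.998, 0.0]
contact_force: [-3.3, 1.0, -1.2]
gripper_width: 0.459
grasp_force: 34.7
```

```bash
python3 - <<'E'
from h import *
o=bot.get_obs();print(o["eef_pos"],inr(o["eef_pos"]),o["contact_force"],o["torque"],o["q"].round(2))
E
```

```text
[0.56419623 0.10865568 0.08268931] (np.float64(-0.03242707974426381), np.float64(0.07050453300930275)) [-3.29012274  1.01430124 -1.15466136] [-0.04069932  0.78663223 -0.01070266] [ 0.38  0.69 -0.93  1.87  0.68  0.93  0.82]
```

carry_out(targets=[[0,0,0,0,-0.03],[0,0,0,0,0.05],[0,0,0,0,0.2],[0,0,0,0,0.2],[0,0,0,0,0.2]])

```text
t: 11.3
eef_pos: [0.5645, 0.1086, 0.083]
tool_rot: [0.0, -0.056, 0.998, 0.0]
contact_force: [-0.4, 0.0, 0.6]
gripper_width: 0.597
grasp_force: 0.0
```

carry_out(targets=[[0.4,0,-0.8,0,0.2],[0.8,0,-1.6,0,0.2],[1.2,0,-2.4,0,0.2],[1.5,0,-3,0,0.2],[3,0,-3,0,0.2],[3,0,0,0,0.2],[0,0,0,0,0.2]])

```text
t: 12.0
eef_pos: [0.4623, 0.0972, 0.192]
tool_rot: [0.0, -0.057, 0.998, -0.002]
contact_force: [-0.4, -1.1, 0.0]
gripper_width: 0.603
grasp_force: 0.0
```

```bash
cat > chk.py <<'E'
from h import *
import sys
o=bot.get_obs();print(o["t"],o["eef_pos"],inr(o["eef_pos"]),yaw(o),o["contact_force"],o["q"].round(2))
T=imaging.calibration("top");t=imaging.read_camera("top")[:,:,::-1].copy();cv2.imwrite(sys.argv[1]+"t.png",t)
S=imaging.calibration("scene");s=imaging.read_camera("scene")[:,:,::-1].copy();cv2.imwrite(sys.argv[1]+"s.png",s)
for n,im in(("top",t),("scene",s)):
    h=cv2.cvtColor(im,cv2.COLOR_BGR2HSV);m=cv2.inRange(h,(0,0,140),(179,60,255));N,L,st,ce=cv2.connectedComponentsWithStats(m)
    for i in range(1,N):
        x,y,w,hh,a=st[i]
        if 60<a<800 and ((n=="top" and 200<x<400 and 225<y<330)or(n=="scene" and 180<x<400 and 150<y<300)): print(n,st[i],ce[i].round(1))
E
python3 chk.py pics/k1
```

```text
12.0 [0.46231266 0.09717509 0.19203805] (np.float64(-0.1349586239086903), np.float64(0.07017660613480418)) -173.42219616959085 [-0.40841695 -1.13491456  0.0083663 ] [ 0.61  0.4  -1.14  2.01  0.44  1.    0.94]
top [202 227 179  18 731] [291.5 235.8]
top [315 240  16  23 281] [322.2 251.3]
top [287 243  16  22 282] [294.2 253.7]
top [258 244  16  21 261] [265.3 254.1]
top [230 247  15  23 254] [237.2 258.4]
top [379 300  22  21 370] [389.4 310.1]
top [300 308  16  17 205] [307.4 316.1]
scene [259 202  20  30 452] [268.7 216.1]
scene [193 267  28  30 599] [206.7 280.7]
```

Jar A is now in the row: the top view has a new blob at (265,254), about 2 px upslope of the line through its neighbours. I'll take a closer wrist measurement with the neighbours as reference.

carry_out(targets=[[-1.0,-1.5,-3,0,0.2],[-1.0,-1.5,-3,0,0.6],[-1.0,-0.5,-3,0,1],[-0.6,0,-1,0,1],[0,0,0,0,1],[0,0,0,0,1]])

```text
t: 12.7
eef_pos: [0.5049, 0.067, 0.2897]
tool_rot: [-0.001, -0.057, 0.998, 0.0]
contact_force: [0.3, -0.0, -0.9]
gripper_width: 0.998
grasp_force: 0.0
```

```bash
cat > wl.py <<'E'
from h import *
import sys
from scipy.optimize import least_squares
o=bot.get_obs();W=imaging.calibration("wrist");im=imaging.read_camera("wrist")[:,:,::-1].copy();cv2.imwrite(sys.argv[1],im)
np.savez(sys.argv[1]+".npz",**W)
print(o["t"],o["eef_pos"].round(4),np.round(inr(o["eef_pos"]),4))
h=cv2.cvtColor(im,cv2.COLOR_BGR2HSV);m=cv2.inRange(h,(0,0,110),(179,45,255))
for k in(-.14,-.07,0,.07,.14):
    P=rk(-.0279-.0036,k);u,v=proj(W,[*P,.1148-.0017]);b=rk(-.0025-.0036,k);ub,vb=proj(W,[*b,.0604-.0017])
    m2=np.zeros_like(m);x0,x1=int(u-34),int(u+34);m2[max(0,int(v-45)):int(v+45),x0:x1]=m[max(0,int(v-45)):int(v+45),x0:x1]
    N,L,st,ce=cv2.connectedComponentsWithStats(m2);s="none"
    if N>1:
        i=1+np.argmax(st[1:,4]);r,c=np.where(L==i);s=(st[i],ce[i].round(1),"lo",np.percentile(r,[1,99]),np.percentile(c,[1,99]))
    print(k,"pred lid",(round(u,1),round(v,1)),"base",(round(ub,1),round(vb,1)),s)
E
python3 wl.py pics/w4.png
```

```text
12.7 [0.5049 0.067  0.2897] [-0.0959  0.0356]
-0.14 pred lid (np.float64(121.0), np.float64(282.8)) base (np.float64(149.5), np.float64(282.9)) none
-0.07 pred lid (np.float64(198.9), np.float64(283.0)) base (np.float64(215.9), np.float64(283.1)) (array([ 179,  263,   53,   44, 1861], dtype=int32), array([204.7, 285. ]), 'lo', array([265., 305.]), array([180., 230.]))
0 pred lid (np.float64(276.7), np.float64(283.3)) base (np.float64(282.3), np.float64(283.3)) (array([ 256,  264,   45,   44, 1521], dtype=int32), array([277.6, 285.3]), 'lo', array([265., 306.]), array([257., 299.]))
0.07 pred lid (np.float64(354.4), np.float64(283.5)) base (np.float64(348.7), np.float64(283.5)) (array([ 332,  270,   45,   44, 1500], dtype=int32), array([354.1, 291. ]), 'lo', array([271., 311.]), array([333., 375.]))
0.14 pred lid (np.float64(432.0), np.float64(283.7)) base (np.float64(415.0), np.float64(283.7)) (array([ 397,  265,   56,   43, 1827], dtype=int32), array([425.6, 285.7]), 'lo', array([266., 306.]), array([399., 451.]))
```

The close wrist view looks almost straight along the jar axes. Jar A's blob (45x44 px) matches the neighbour's (45x44), so it stands square on the floor. It is only about 5 mm upslope of the others, which slid to their lower walls, so it is seated within limits. On to jar B.

```bash
python3 - <<'E'
from h import *
o=bot.get_obs()
import h
y0=h.yaw
h.yaw=lambda o:y0(o)%360
plan([(.428,.012,.15,96.2,11)])
E
```

```text
n 11
[[0.7, -0.4, 1.3, np.float64(8.2), 1], [0.7, -0.5, 1.3, np.float64(8.2), 1], [0.6, -0.6, 1.3, np.float64(8.2), 1], [0.5, -0.7, 1.3, np.float64(8.2), 1], [0.4, -0.8, 1.2, np.float64(8.2), 1], [0.3, -0.8, 1.3, np.float64(8.2), 1], [0.2, -0.8, 1.2, np.float64(8.2), 1], [0.0, -0.9, 1.3, np.float64(8.2), 1], [-0.1, -0.9, 1.2, np.float64(8.2), 1], [-0.2, -0.8, 1.3, np.float64(8.3), 1], [-0.3, -0.8, 1.2, np.float64(8.2), 1]] end [0.4281 0.0116 0.1504] 96.2
```

carry_out(targets=[[0.7,-0.4,1.3,8.2,1],[0.7,-0.5,1.3,8.2,1],[0.6,-0.6,1.3,8.2,1],[0.5,-0.7,1.3,8.2,1],[0.4,-0.8,1.2,8.2,1],[0.3,-0.8,1.3,8.2,1],[0.2,-0.8,1.2,8.2,1],[0,-0.9,1.3,8.2,1],[-0.1,-0.9,1.2,8.2,1],[-0.2,-0.8,1.3,8.2,1],[-0.3,-0.8,1.2,8.2,1]])

```text
t: 13.85
eef_pos: [0.4273, 0.0114, 0.1501]
tool_rot: [-0.001, 0.669, 0.743, -0.001]
contact_force: [-0.1, 0.4, 0.3]
gripper_width: 0.995
grasp_force: 0.0
```

carry_out(targets=[[0,0,0,0,1],[0,0,0,0,1],[0,0,0,0,1]])

```text
t: 14.15
eef_pos: [0.4296, 0.012, 0.1521]
tool_rot: [0.0, 0.666, 0.746, 0.0]
contact_force: [0.1, -0.4, 0.1]
gripper_width: 1.004
grasp_force: 0.0
```

```bash
python3 - <<'E'
from h import *
o=bot.get_obs();W=imaging.calibration("wrist");im=imaging.read_camera("wrist")[:,:,::-1].copy();cv2.imwrite("pics/w5.png",im)
print(o["t"],o["eef_pos"],yaw(o),o["q"].round(2))
h=cv2.cvtColor(im,cv2.COLOR_BGR2HSV)
u,v=proj(W,[.428,.004,.06]);print("pred",u,v)
m=cv2.inRange(h,(0,0,130),(179,70,255));N,L,st,ce=cv2.connectedComponentsWithStats(m)
i=L[int(v),int(u)];print(st[i],ce[i])
g=im.mean(2);print("col profile",[int(g[r,int(ce[i][0])]) for r in range(st[i][1]-4,st[i][1]+st[i][3]+4,3)])
x,y,w,hh,a=st[i]; r=w/2
print("lid by bottom edge",onz(W,x+r,y+hh-r,.06))
E
```

```text
14.15 [0.42957345 0.01202785 0.15210643] 96.4590468786671 [ 0.55  0.27 -0.81  2.15  0.27  0.82 -0.32]
pred 311.6820331495431 260.20748649300265
[ 285  208   62   80 3822] [315.75065411 249.16771324]
col profile [116, 112, 248, 247, 247, 248, 252, 252, 244, 254, 255, 254, 254, 255, 254, 254, 254, 254, 254, 255, 254, 254, 254, 254, 254, 254, 254, 255, 154, 118]
lid by bottom edge [0.43052921 0.00651842 0.06      ]
```

Jar B measures (0.430, 0.006), consistent with the overview and 39 mm wide. The tool already stands at the wanted offset, so I'll go down and grip.

carry_out(targets=[[0,0.1,2.5,0,1],[0,0,2.5,0,1],[0,0,2.5,0,1],[0,0,2.5,0,1],[0,0,1.5,0,1],[0,0,0.8,0,1],[0,0,0,0,-1],[0,0,0,0,-1],[0,0,0,0,-1],[0,0,0,0,-1],[0,0,0,0,-1],[0,0,0,0,-1]], force=30)

```text
t: 15.4
eef_pos: [0.4309, 0.0116, 0.0297]
tool_rot: [0.001, 0.667, 0.745, 0.001]
contact_force: [-1.6, 0.1, 7.5]
gripper_width: 0.456
grasp_force: 29.8
```

```bash
python3 - <<'E'
from h import *
import h
o=bot.get_obs();print(o["eef_pos"],o["contact_force"],yaw(o),o["grasp_force"],o["gripper_width"])
plan([(*rk(-.05,-.10),.28,186.3,11)],-1)
E
```

```text
[0.43089217 0.01155825 0.02974419] [-1.64752782  0.12662335  7.50508626] 96.25266534429294 29.790665209293365 0.45622263888881753
n 11
[[-0.8, 1.1, -2.3, np.float64(-8.2), -1], [-1.0, 1.0, -2.3, np.float64(-8.2), -1], [-1.1, 0.9, -2.3, np.float64(-8.2), -1], [-1.2, 0.7, -2.3, np.float64(-8.2), -1], [-1.3, 0.5, -2.3, np.float64(-8.2), -1], [-1.4, 0.3, -2.3, np.float64(-8.2), -1], [-1.4, 0.2, -2.2, np.float64(-8.2), -1], [-1.4, -0.1, -2.3, np.float64(-8.2), -1], [-1.4, -0.2, -2.2, np.float64(-8.1), -1], [-1.3, -0.4, -2.3, np.float64(-8.2), -1], [-1.2, -0.6, -2.2, np.float64(-8.1), -1]] end [ 0.5653 -0.0623  0.2797] 186.3
```

carry_out(targets=[[-0.8,1.1,-2.3,-8.2,-1],[-1.0,1.0,-2.3,-8.2,-1],[-1.1,0.9,-2.3,-8.2,-1],[-1.2,0.7,-2.3,-8.2,-1],[-1.3,0.5,-2.3,-8.2,-1],[-1.4,0.3,-2.3,-8.2,-1],[-1.4,0.2,-2.3,-8.2,-1],[-1.4,-0.1,-2.3,-8.2,-1],[-1.4,-0.2,-2.3,-8.2,-1],[-1.3,-0.4,-2.3,-8.2,-1],[-1.2,-0.6,-2.2,-8.2,-1],[0,0,0,0,-1]])

```text
t: 16.6
eef_pos: [0.567, -0.0632, 0.2836]
tool_rot: [0.003, -0.056, 0.998, 0.0]
contact_force: [0.3, -0.5, -0.5]
gripper_width: 0.455
grasp_force: 30.7
```

carry_out(targets=[[-3.6,-0.7,0,0,-1],[-3.6,-0.7,0,0,-1],[-3.6,-0.6,0,0,-1],[0,0,0,0,-1],[0,0,0,0,-1]])

```text
t: 17.1
eef_pos: [0.6734, -0.0692, 0.2796]
tool_rot: [-0.001, -0.056, 0.998, 0.0]
contact_force: [-0.7, 0.4, -0.7]
gripper_width: 0.458
grasp_force: 30.7
```

```bash
python3 - <<'E'
from h import *
o=bot.get_obs();print(o["eef_pos"],inr(o["eef_pos"]),o["contact_force"],yaw(o),o["grasp_force"],o["gripper_width"],o["q"].round(2))
E
```

```text
[ 0.67342268 -0.06919892  0.27961293] (np.float64(0.05680435011850512), np.float64(-0.11818456840381775)) [-0.69012662  0.36175265 -0.69742907] -173.58533261688868 30.676177740097046 0.4576111258035653 [ 0.68  0.67 -1.08  1.44  0.59  1.38  1.26]
```

carry_out(targets=[[0,0,2,0,-1],[0,0,2,0,-1],[0,0,1.5,0,-1],[0,0,1,0,-1],[0,0,0,0,-1],[0.5,0,0,0,-1],[0.5,0,0,0,-1],[0.5,0,0,0,-1],[0.5,0,0,0,-1],[0.4,0,0,0,-1]])

```text
t: 18.1
eef_pos: [0.6499, -0.0728, 0.2162]
tool_rot: [0.0, -0.056, 0.998, -0.0]
contact_force: [0.5, -0.2, -0.1]
gripper_width: 0.463
grasp_force: 30.7
```

carry_out(targets=[[0.4,0,0,0,-1],[0.4,0,0,0,-1],[0.4,0,0,0,-1],[0.4,0,0,0,-1],[0.4,0,0,0,-1],[0.4,0,0,0,-1],[0.4,0,0,0,-1],[0,0,0,0,-1],[0,0,0,0,-1]])

```text
t: 19.0
eef_pos: [0.622, -0.0758, 0.2156]
tool_rot: [-0.0, -0.056, 0.998, 0.0]
contact_force: [1.3, 0.3, 2.0]
gripper_width: 0.452
grasp_force: 30.4
```

```bash
python3 - <<'E'
from h import *
o=bot.get_obs();print(o["eef_pos"],inr(o["eef_pos"]),o["contact_force"],yaw(o),o["grasp_force"],o["gripper_width"])
E
```

```text
[ 0.6220464  -0.07584494  0.21562291] (np.float64(0.005008103849052466), np.float64(-0.11920163574527759)) [1.33351604 0.27467872 1.99082143] -173.53953983041018 30.357130765914917 0.45181056014577275
```

carry_out(targets=[[0.1,0,0,0,-1],[0,0,-2,0,-1],[0,0,-2,0,-1],[0,0,-1,0,-1],[3.7,-1.0,0,0,-1],[3.8,-1.0,0,0,-1],[-0.4,0,2.8,0,-1],[-0.4,0,2.8,0,-1],[-0.4,0,2.9,0,-1],[-0.4,0,2.9,0,-1],[-0.5,0,2.9,0,-1],[0,0,0,0,-1]])

```text
t: 20.2
eef_pos: [0.567, -0.1022, 0.1186]
tool_rot: [-0.004, -0.056, 0.998, 0.001]
contact_force: [-0.8, 0.1, -0.1]
gripper_width: 0.451
grasp_force: 31.1
```

carry_out(targets=[[0,0,0,0,-1],[0,0,0,0,-1]])

```text
t: 20.4
eef_pos: [0.5707, -0.1016, 0.1243]
tool_rot: [0.001, -0.056, 0.998, -0.0]
contact_force: [-0.8, -0.7, -0.7]
gripper_width: 0.446
grasp_force: 31.2
```

```bash
python3 - <<'E'
from h import *
o=bot.get_obs();e=o["eef_pos"];print(e,inr(e),o["contact_force"],yaw(o),o["q"].round(2))
W=imaging.calibration("wrist");w=imaging.read_camera("wrist")[:,:,::-1];cv2.imwrite("pics/w6.png",w)
# compare held lid blob in wrist view, A (w3) vs B (w6)
for f in("pics/w3.png","pics/w6.png"):
    im=cv2.imread(f);h=cv2.cvtColor(im,cv2.COLOR_BGR2HSV);m=cv2.inRange(h,(0,0,110),(179,60,255))
    N,L,st,ce=cv2.connectedComponentsWithStats(m)
    for i in range(1,N):
        if st[i][4]>4000: print(f,st[i],ce[i].round(1))
s=imaging.read_camera("scene")[:,:,::-1];cv2.imwrite("pics/s6.png",s);S=imaging.calibration("scene")
# angle of jar right edge in scene view: A in s4, B in s6
for f,k,p in(("pics/s4.png",.07,[.5464,.1068,.1219]),("pics/s6.png",-.14,e)):
    im=cv2.imread(f);u,v=proj(S,p).astype(int);h=cv2.cvtColor(im,cv2.COLOR_BGR2HSV);m=cv2.inRange(h,(0,0,115),(179,75,255))
    for r in range(v-25,v+30,5): c=np.where(m[r,u-25:u+40])[0]; print(f[-6:],r-v,(c.min()-25,c.max()-25,len(c)) if len(c) else None)
E
```

```text
[ 0.57069548 -0.10162034  0.12425769] (np.float64(-0.048844206323947974), np.float64(-0.13923797835348636)) [-0.78361892 -0.72042247 -0.69926866] -173.53472855538516 [ 0.82  0.68 -1.05  1.83  0.69  1.04  1.18]
pics/w3.png [  81    0  122   70 6505] [145.7  29.9]
pics/w3.png [   0  301  112   92 8267] [ 50.4 340.7]
pics/w3.png [ 120  301  111   82 6627] [174.  339.1]
pics/w3.png [ 400  302  110   78 6131] [456.2 338.8]
pics/w3.png [  260   324   114   126 11005] [316.7 387.5]
pics/w6.png [  91    0  120   74 7195] [154.4  32. ]
pics/w6.png [ 399  299  109   80 6395] [455.3 337.1]
pics/w6.png [ 517  300  123   91 9048] [582.9 340.2]
pics/w6.png [  261   322   113   132 11301] [316.8 390.4]
s4.png -25 (np.int64(35), np.int64(39), 5)
s4.png -20 (np.int64(30), np.int64(37), 8)
s4.png -15 (np.int64(11), np.int64(33), 10)
s4.png -10 (np.int64(1), np.int64(34), 31)
s4.png -5 (np.int64(0), np.int64(36), 36)
s4.png 0 (np.int64(-3), np.int64(39), 42)
s4.png 5 (np.int64(1), np.int64(39), 38)
s4.png 10 (np.int64(2), np.int64(37), 35)
s4.png 15 (np.int64(-2), np.int64(18), 21)
s4.png 20 (np.int64(-6), np.int64(2), 9)
s4.png 25 (np.int64(-14), np.int64(-1), 14)
s6.png -25 (np.int64(35), np.int64(39), 5)
s6.png -20 (np.int64(31), np.int64(39), 9)
s6.png -15 (np.int64(7), np.int64(39), 24)
s6.png -10 (np.int64(-3), np.int64(39), 38)
s6.png -5 (np.int64(-3), np.int64(39), 42)
s6.png 0 (np.int64(-6), np.int64(39), 42)
s6.png 5 (np.int64(-5), np.int64(39), 37)
s6.png 10 (np.int64(-6), np.int64(39), 34)
s6.png 15 (np.int64(3), np.int64(23), 21)
s6.png 20 (np.int64(7), np.int64(16), 10)
s6.png 25 None
```

Jar B hangs like jar A did: lid blob 113x132 px against 114x126 px, so the tilt is within about 2-3° of A's and closer to 25°. The tool's y is within 1 mm of the pocket at -140. Going down.

carry_out(targets=[[-0.3,0,0.8,0,-1],[-0.3,0,0.8,0,-1],[-0.3,0,0.8,0,-1],[-0.3,-0.1,0.7,0,-1],[0,0,0,0,-1]])

```text
t: 21.0
eef_pos: [0.5818, -0.1015, 0.0904]
tool_rot: [-0.001, -0.056, 0.998, 0.0]
contact_force: [0.2, 0.6, -0.6]
gripper_width: 0.446
grasp_force: 31.2
```

carry_out(targets=[[-0.15,0,0.3,0,-1],[-0.15,0,0.3,0,-1],[0,0,0,0,-1]])

```text
t: 21.3
eef_pos: [0.5851, -0.1011, 0.0855]
tool_rot: [-0.0, -0.056, 0.998, 0.0]
contact_force: [-1.1, 0.7, -0.6]
gripper_width: 0.448
grasp_force: 31.2
```

carry_out(targets=[[0,0,0.2,0,-1],[0,0,0,0,-1]])

```text
t: 21.5
eef_pos: [0.585, -0.1012, 0.0837]
tool_rot: [-0.0, -0.056, 0.998, 0.0]
contact_force: [-0.2, -0.4, -0.8]
gripper_width: 0.452
grasp_force: 31.2
```

```bash
python3 - <<'E'
from h import *
o=bot.get_obs();e=o["eef_pos"];print(e,inr(e),o["contact_force"],o["torque"])
E
```

```text
[ 0.58496618 -0.10121377  0.08367817] (np.float64(-0.03461347257049711), np.float64(-0.14038645858943932)) [-0.22406064 -0.37245404 -0.81250353] [-0.04598941  0.02911575 -0.01148599]
```

No contact yet and the position is as planned. I'll creep down until it touches.

carry_out(targets=[[-0.05,0,0.15,0,-1],[0,0,0.1,0,-1],[0,0,0,0,-1]])

```text
t: 21.8
eef_pos: [0.5861, -0.1011, 0.0821]
tool_rot: [0.001, -0.056, 0.998, -0.0]
contact_force: [-1.7, 0.5, 4.8]
gripper_width: 0.454
grasp_force: 31.3
```

carry_out(targets=[[0,0,0.2,0,-1],[0,0,0,0,-1]])

```text
t: 22.0
eef_pos: [0.5862, -0.1011, 0.0819]
tool_rot: [0.001, -0.056, 0.998, -0.001]
contact_force: [-7.7, -2.0, 20.3]
gripper_width: 0.452
grasp_force: 32.4
```

The force (-7.7, 20.3) N lies along the slope normal, so the base is on the pocket floor. Releasing and backing off.

carry_out(targets=[[0,0,-0.1,0,-0.03],[0,0,0,0,0.05],[0,0,0,0,0.2],[0,0,0,0,0.2],[0,0,0,0,0.2]])

```text
t: 22.5
eef_pos: [0.5855, -0.1011, 0.08]
tool_rot: [-0.0, -0.056, 0.998, 0.0]
contact_force: [0.0, -0.1, -0.3]
gripper_width: 0.6
grasp_force: 0.0
```

carry_out(targets=[[0.4,0,-0.8,0,0.2],[0.8,0,-1.6,0,0.2],[1.2,0,-2.4,0,0.2],[1.5,0,-3,0,0.2],[1.5,2,-4,0,0.2],[1.0,4,-4,0,0.2],[0,4,-4,0,0.2],[0,4,-1.5,0,0.2],[0,0,0,0,0.2],[0,0,0,0,0.2]])

```text
t: 23.5
eef_pos: [0.5081, 0.0221, 0.2847]
tool_rot: [0.001, -0.058, 0.998, -0.001]
contact_force: [0.4, -0.8, -0.8]
gripper_width: 0.602
grasp_force: 0.0
```

```bash
python3 wl.py pics/w7.png; python3 chk.py pics/k2; python3 - <<'E'
import cv2,numpy as np
s=cv2.imread("pics/k2s.png");w=cv2.imread("pics/w7.png");t=cv2.imread("pics/k2t.png")
r=lambda a:cv2.resize(a,(400,300),interpolation=cv2.INTER_CUBIC)
cv2.imwrite("pics/m2.png",np.vstack([np.hstack([r(s[130:310,240:480]),r(w)]),np.hstack([r(t[215:335,200:360]),r(s[150:285,250:430])])]))
E
```

```text
23.5 [0.5081 0.0221 0.2847] [-0.0976 -0.0094]
-0.14 pred lid (np.float64(169.7), np.float64(286.0)) base (np.float64(191.3), np.float64(285.5)) (array([ 148,  273,   55,   44, 1993], dtype=int32), array([175.9, 294.2]), 'lo', array([274., 315.]), array([150., 202.]))
-0.07 pred lid (np.float64(248.4), np.float64(286.4)) base (np.float64(258.4), np.float64(285.9)) (array([ 225,  266,   52,   65, 1968], dtype=int32), array([248.6, 292.7]), 'lo', array([268., 329.]), array([228., 274.]))
0 pred lid (np.float64(327.0), np.float64(286.9)) base (np.float64(325.4), np.float64(286.3)) (array([ 305,  267,   44,   45, 1510], dtype=int32), array([326.5, 288.9]), 'lo', array([268., 309.]), array([306., 347.]))
0.07 pred lid (np.float64(405.7), np.float64(287.3)) base (np.float64(392.4), np.float64(286.6)) (array([ 375,  274,   52,   58, 1974], dtype=int32), array([401.3, 297.8]), 'lo', array([275., 330.]), array([377., 425.]))
0.14 pred lid (np.float64(484.3), np.float64(287.8)) base (np.float64(459.4), np.float64(287.0)) (array([ 450,  269,   56,   44, 1978], dtype=int32), array([476.3, 289.6]), 'lo', array([270., 310.]), array([450., 503.]))
23.55 [0.50813585 0.02072016 0.28380773] (np.float64(-0.09772408661947328), np.float64(-0.010812798969633313)) -173.52522085212007 [-0.07824604 -0.72414378  0.30556738] [ 0.86  0.4  -1.27  1.83  0.41  1.22  1.14]
top [202 227 179  19 740] [290.9 235.8]
top [342 237  18  21 279] [350.3 246.7]
top [314 240  17  23 254] [322.7 250.5]
top [230 247  15  23 254] [237.2 258.4]
top [379 300  22  21 371] [389.4 310.1]
scene [193 267  28  30 593] [206.7 280.6]
```

View pics/m2.png

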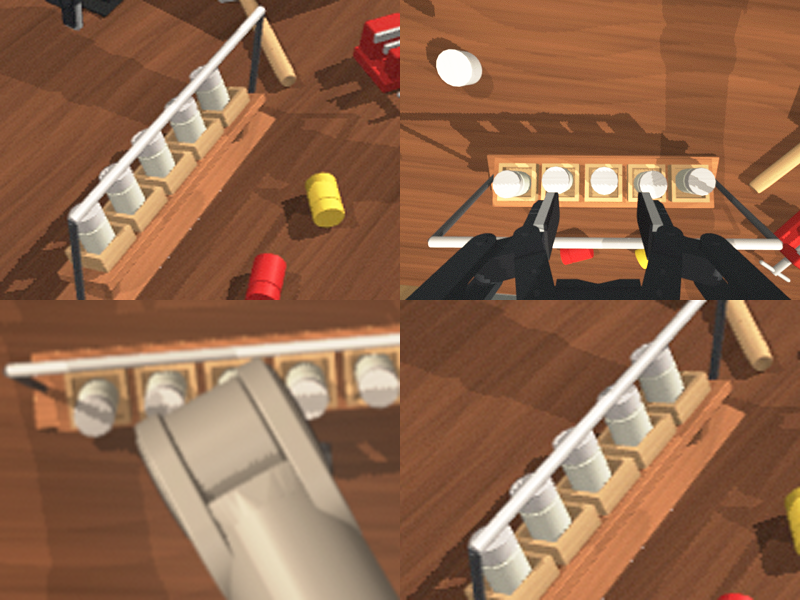

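The last composite shows all five pockets filled with jars standing parallel and sitting down in their walls. Both new jars are at matching wrist-view positions (top edges at rows 273 and 274), and the tool is clear. Handing in.

```bash
python3 -c "
from station import bot
print(bot.hand_in())"
```

```text
the job is handed in; nothing more can be done
None
```

Both loose jars are in the two empty pockets, lid up, released and looking fully seated in the last pictures. The job is handed in at about 24 s; the hand-in gave no verdict back.

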